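# Spring test of the bass thumb piano's longest tongue

### The job

The longest steel tongue of the big thumb piano has just been fitted and needs its spring test: with closed fingertips, press it down from above half way along its free length with about 8 N, until its tip has come down level with the top of the dark wooden rail in front of the tips. Hold it steady there for two seconds, then lift off and let it spring back up. Do not press the other two tongues, and do not bend the long one far below the rail or lean on it hard.

Things in the scene. Friction and masses are not known exactly. Their poses are not given: they have to be found in the camera images.
- tongue_long_mid (a point): Mid-span point on the top face of the longest (200 mm) of three flat steel tongues on a big wooden sound box, 100 mm from its clamp, on its centre line; moves with the tongue. At rest 157 mm above the table. x: along the tongue from clamp to tip, roughly away from the robot; z: up. Box 300 x 320 mm, its deck 100 mm high; the clamps rise 12 mm above the tongues.
- tongue_long (a joint): Downward bend of the longest tongue, rad, 0 at rest; a stiff strip turning at the clamp's edge, sprung 5 Nm/rad: about 5 N per 10 mm at mid-span. A dark rail 25 mm high on the deck lies 14 mm beyond the tip, its top 32 mm below the resting tongue's top face. Tip level with it: 0.16 rad, mid-span 16 mm down, about 8 N. Springs back to 0.
- tongue_middle (a joint): Downward bend of the middle-length tongue (155 mm), rad, 0 at rest; to be left alone. All tongues are 30 mm wide, 4 mm thick, round-ended, level with one another, side by side 64 mm apart in any order.
- tongue_short (a joint): Downward bend of the shortest tongue (115 mm free length), rad, 0 at rest; to be left alone.

How it is judged:
By the outcome, as a careful person would: the job done as asked, in the order asked, and still so for the second after the job is handed in, with the robot touching nothing.
It also fails if it takes over 35 s, if anything falls off the work surface, if the arm or the gripper's body presses on something with over 40 N, if the wrist force passes 120 N, or if a joint passes its speed limit or range.

### The arm

A 6-joint arm with a two-finger parallel gripper is mounted at the origin on the work surface. World frame = base frame: x ahead of the robot, y to its left, z up, the work surface at z = 0. Lengths are in m, angles in rad, forces in N, time in s.
With the tool pointing down it reaches from about 0.225 to 0.875 m from the base axis. Payload 3.4 kg.
Tool frame: the origin (TCP) lies between the finger pads; the fingertips stand 14 mm ahead of it and the grasp point (between the pads) lies 5 mm behind it; z points along the fingers, y is the direction in which the jaws open and shut (so a half turn about z gives the same grasp; the last joint's range is limited). The gripper opens to 85 mm and grips with 20 to 120 N. Pads are 22 mm wide; open, the fingers measure 114 mm over their backs; the gripper's body (76 mm by 85 mm) begins 54 mm behind the grasp point. The pads swing forward as they close: fully open they stand 13 mm farther back than shut.
Start: joints at [1.074, 0.276, 1.505, -0, 1.361, -0.121], TCP at [0.211, 0.535, 0.245] pointing down, gripper open.
Joint ranges: [-2.89, 2.89], [-0.75, 2.08], [0.22, 2.7], [-1.18, 4.32], [0.11, 2.71], [-2.7, 2.7]. Speed limits (rad/s): [2.57, 2.57, 3.14, 3.14, 3.14, 3.14].

### API

Orientations are given as a unit quaternion [w, x, y, z].
In Python, from rig import manip, get_image, job gives the robot as it stands. The module is installed in compiled form; this text tells all that it offers.
- The arm moves only by the tool step_arm, never from a script. Its argument "moves" is one flat list of numbers, 5 for each row, row after row: the shift along the tool's x, y, z as a fraction of full scale, then the turn about the tool's z as a fraction of full scale, then the gripper's target within -1 to 1 (shut at 1, half-way at 0, fully open at -1). In form: [dx, dy, dz, twist, hand, dx, dy, dz, twist, hand, ...]. A call has 1 to 5 rows; each row is the pose to reach, as a shift and turn from the pose commanded when the call began, along the tool's axes at that moment, turning the shorter way round; what a row does not reach only later rows make up. Full scale, the value 1, is 500 mm for a shift and pi rad for a turn. A row lasts 1/10 s, in which the tool goes at most 50 mm and 8.59 degrees, less where a joint would pass 70% of its speed; a pose out of reach is approached as far as the arm can. A call with a number of a shift or a turn outside -1 to 1 is refused whole. A call with a gripper value outside its range is refused whole. The fingers move at their own pace and stop on an object; "force" is the grip in N (left out, the last holds). Time passes only in rows, so rows that repeat a pose let the fingers close. It gives the time, the measured TCP pose, the force and the opening at its end, in the units of the state.
- manip.get_state(): the state, without advancing time (a new reading comes with each control period).
- get_image(name): name is "scene" or "top" or "wrist"; returns a dict with "frame" (400x640x3 uint8, blue, green, red), "fx", "fy", "cx", "cy" (pixels), "rvec" (rotation vector, rad) and "tvec" (3), from world to camera coordinates, as OpenCV has them; the wrist camera has in their place "T_tool_cam" (4x4, takes a point from camera to tool coordinates, whose origin is the TCP and whose axes are the flange's). Camera axes: x right, y down, z forward; pixel columns grow to the right and rows downward; lengths in m; the calibration is good to about 2 mm. A picture is of the moment at which its call begins: read the wrist's pose just before it. There is no depth.
- job.sign_off(): hands the job in, once; it reports no verdict.
The state is a dict: "clock": time; "qpos": joint angles; "qd": joint speeds; "effort": joint torques, N m; "position": TCP position; "ee_rot": TCP orientation; "contact_force": force on the tool from outside, world axes, zero at the start; "moment": the same for the moment, N m; "width": finger opening in m.
Only numpy, scipy, OpenCV 4.12 (cv2) and the standard library are available. Lean on these libraries where they do the work, as an engineer would, in place of code of your own. Each camera call takes 0.05 s, during which the arm holds its last target. There are 200 camera calls.

## Working session

There is one attempt and no reset: what is moved stays moved. The work goes in short steps, Python scripts to look and compute and a tool call to move; the robot and the scene stay as the last step left them, time stands still between calls to the robot, and variables do not carry over. Pictures are saved under pics/ and viewed, about 8 in all and at most 12, crops included, and the job is handed in when it is done.

Besides the shell and the picture viewer there is one more tool, called after "Emit:" as name(argument=value, ...), one argument or row to a line, values as JSON. step_arm: Moves the arm, as the interface text tells. Its arguments: {"type":"object","properties":{"moves":{"type":"array","items":{"type":"number","minimum":-1,"maximum":1}},"force":{"type":"number"}},"required":["moves"]}

```bash
mkdir -p pics; cat > h.py <<'E'
import numpy as np, cv2
from rig import manip, get_image, job
from scipy.spatial.transform import Rotation as R
def cam(name):
    s=manip.get_state(); d=get_image(name)
    K=np.array([[d['fx'],0,d['cx']],[0,d['fy'],d['cy']],[0,0,1]])
    if name=='wrist':
        w,x,y,z=s['ee_rot']; T=np.eye(4); T[:3,:3]=R.from_quat([x,y,z,w]).as_matrix(); T[:3,3]=s['position']
        T=T@np.array(d['T_tool_cam']); Rc,o=T[:3,:3],T[:3,3]
    else:
        M=cv2.Rodrigues(np.array(d['rvec'],float))[0]; Rc=M.T; o=-M.T@np.array(d['tvec'],float).ravel()
    return d['frame'],K,Rc,o
def ray(K,Rc,o,uv,z):
    v=Rc@np.linalg.solve(K,[uv[0],uv[1],1]); return o+v*(z-o[2])/v[2]
def proj(K,Rc,o,p):
    v=K@(Rc.T@(np.array(p)-o)); return v[:2]/v[2]
E
python3 - <<'E'
from h import *
s=manip.get_state(); print({k:np.round(v,3) for k,v in s.items()})
for n in('top','scene'):
    f,K,Rc,o=cam(n); cv2.imwrite(f'pics/{n}0.png',f); np.savez(n+'0',K=K,R=Rc,o=o); print(n,o.round(3))
E
```

```text
{'clock': np.float64(0.0), 'qpos': array([ 1.074,  0.277,  1.506,  0.   ,  1.361, -0.121]), 'qd': array([ 0.   ,  0.002,  0.   , -0.002,  0.001, -0.001]), 'effort': array([-2.0000e-03, -4.1678e+01, -2.4581e+01, -0.0000e+00,  1.1000e-02,
       -0.0000e+00]), 'position': array([0.211, 0.534, 0.244]), 'ee_rot': array([-0.   ,  0.187,  0.982, -0.001]), 'contact_force': array([ 0.41 ,  0.659, -0.686]), 'moment': array([0.052, 0.021, 0.046]), 'width': np.float64(0.086)}
top [0.377 0.037 0.848]
scene [0.984 0.233 0.542]
```

View pics/top0.png

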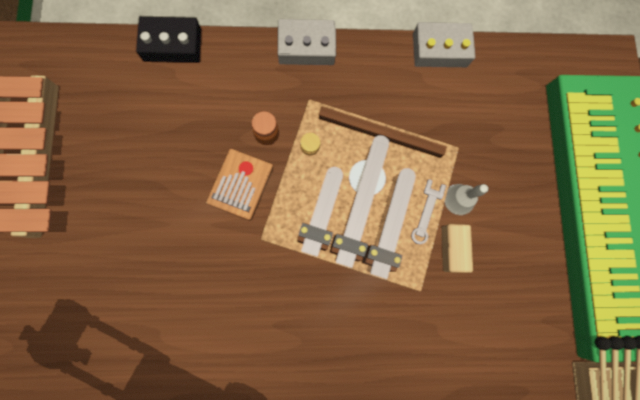

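View pics/scene0.png

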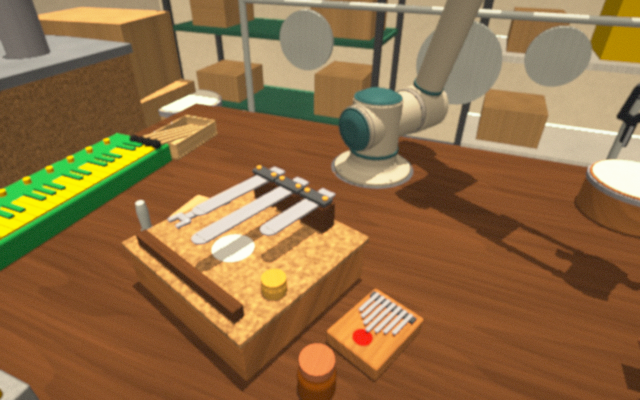

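The top view shows the longest tongue in the centre: tip near (381,138), clamp near (352,240). It passes over a white disc, with the shorter tongues on either side and the dark rail beyond the tip.

```bash
python3 - <<'E'
from h import *
f=cv2.imread('pics/top0.png'); d=np.load('top0.npz'); K,Rc,o=d['K'],d['R'],d['o']
hsv=cv2.cvtColor(f,cv2.COLOR_BGR2HSV)
for p in[(378,150),(362,210),(372,178),(355,178),(402,190)]: print(p,hsv[p[1],p[0]])
m=((hsv[...,1]<40)&(hsv[...,2]>130)&(hsv[...,2]<215)).astype(np.uint8)
m[:, :295]=0;m[:,425:]=0;m[:125]=0;m[285:]=0
n,l,st,c=cv2.connectedComponentsWithStats(m)
for i in range(1,n):
    if st[i,4]>150:
        ys,xs=np.where(l==i)
        P=np.array([ray(K,Rc,o,(x,y),.157)[:2] for x,y in zip(xs,ys)])
        (cx,cy),(a,b),t=cv2.minAreaRect((P*1000).astype(np.float32)); 
        print(st[i],'ctr',round(cx),round(cy),'size',round(a),round(b),t, cv2.boxPoints(((cx,cy),(a,b),t)).round().tolist())
cv2.imwrite('pics/top0c.png',cv2.resize(np.hstack([f[120:290,290:430],cv2.cvtColor(m*255,8)[120:290,290:430]]),None,fx=2.8,fy=2.8,interpolation=cv2.INTER_CUBIC))
E
```

```text
(378, 150) [ 17  23 201]
(362, 210) [ 18  21 208]
(372, 178) [ 16  21 203]
(355, 178) [ 54   6 223]
(402, 190) [ 15  23 204]
[ 344  136   45  106 1825] ctr 528 -78 size 53 202 73.65462493896484 [[424.0, -75.0], [618.0, -132.0], [633.0, -81.0], [439.0, -24.0]]
[310 167  32  64 967] ctr 505 -13 size 29 116 72.10911560058594 [[445.0, -9.0], [556.0, -45.0], [565.0, -18.0], [454.0, 18.0]]
[ 378  169   37   84 1340] ctr 484 -141 size 29 156 71.71458435058594 [[405.0, -130.0], [554.0, -179.0], [563.0, -151.0], [414.0, -102.0]]
[412 209  13  35 177] ctr 453 -177 size 22 62 86.73959350585938 [[422.0, -186.0], [483.0, -190.0], [485.0, -168.0], [423.0, -164.0]]
[302 238  20  18 226] ctr 418 15 size 30 25 71.2319564819336 [[401.0, 5.0], [425.0, -3.0], [434.0, 25.0], [411.0, 33.0]]
[337 249  19  18 239] ctr 398 -45 size 30 25 71.24454498291016 [[381.0, -55.0], [405.0, -63.0], [414.0, -35.0], [391.0, -27.0]]
[371 260  20  18 247] ctr 378 -106 size 31 25 72.96792602539062 [[362.0, -117.0], [386.0, -124.0], [395.0, -95.0], [371.0, -88.0]]
```

View pics/top0c.png

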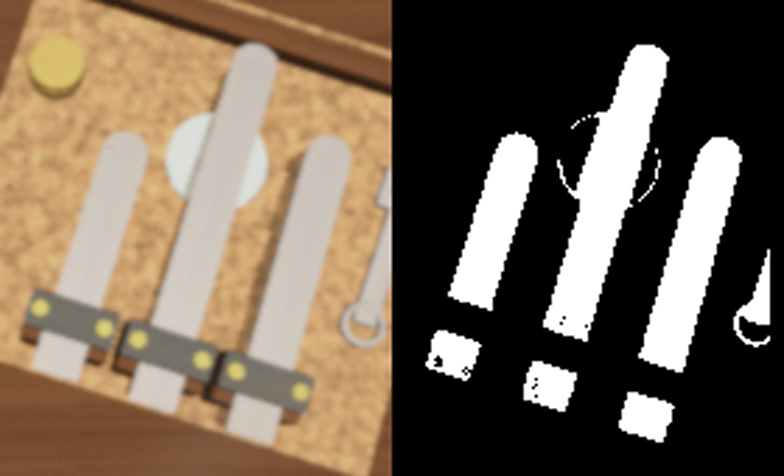

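The crop shows clean masks for all three tongues; only the long one has a thin ring from the disc attached. I'll remove that ring with a morphological opening.

```bash
python3 - <<'E'
from h import *
f=cv2.imread('pics/top0.png'); d=np.load('top0.npz'); K,Rc,o=d['K'],d['R'],d['o']
hsv=cv2.cvtColor(f,cv2.COLOR_BGR2HSV)
m=((hsv[...,1]<40)&(hsv[...,2]>130)&(hsv[...,2]<215)).astype(np.uint8)
m=cv2.morphologyEx(m,cv2.MORPH_OPEN,np.ones((5,5),np.uint8))
n,l,st,c=cv2.connectedComponentsWithStats(m)
ys,xs=np.where(l==l[150,378])
P=np.array([ray(K,Rc,o,(x,y),.157)[:2] for x,y in zip(xs,ys)])
(cx,cy),(a,b),t=cv2.minAreaRect((P*1000).astype(np.float32)); B=cv2.boxPoints(((cx,cy),(a,b),t))
print(cx,cy,a,b,t,B.round(1).tolist())
B=B[np.argsort(B[:,0])]; tip=B[2:].mean(0); cl=B[:2].mean(0); u=(tip-cl)/np.linalg.norm(tip-cl)
mid=tip+u*1.3-u*100; print('tip',tip,'clamp',cl,'yaw',np.degrees(np.arctan2(u[1],u[0])),'mid',mid)
s=manip.get_state(); w,x,y,z=s['ee_rot']; M=R.from_quat([x,y,z,w]).as_matrix(); print(M.round(3))
tgt=np.array([*mid/1000,0.26]); print('tool shift/500mm',(M.T@(tgt-s['position'])/.5).round(4))
print('twist for x along/against tongue', [np.degrees(np.arctan2(*(M.T@[sg*u[0],sg*u[1],0])[[1,0]])) for sg in(1,-1)])
E
```

```text
526.4435424804688 -85.18794250488281 35.62498474121094 201.89962768554688 71.1526107788086 [[425.20001220703125, -69.4000015258789], [616.2000122070312, -134.6999969482422], [627.7000122070312, -100.9000015258789], [436.70001220703125, -35.70000076293945]]
tip [ 621.9807  -117.79964] clamp [430.90643 -52.57625] yaw -18.847387 mid [528.57275 -85.91474]
[[-0.93   0.367 -0.001]
 [ 0.367  0.93  -0.001]
 [ 0.    -0.002 -1.   ]]
tool shift/500mm [-1.0465 -0.921  -0.0296]
twist for x along/against tongue [np.float64(177.31661206402765), np.float64(-2.6833879359723585)]
```

Emit:
step_arm(
  moves=[-0.07,-0.06,-0.03,-0.015,1,-0.14,-0.12,-0.03,-0.015,1,-0.21,-0.18,-0.03,-0.015,1,-0.28,-0.24,-0.03,-0.015,1,-0.33,-0.29,-0.03,-0.015,1],
  force=30,
)

```text
clock: 0.6
position: [0.312, 0.3372, 0.26]
ee_rot: [0.0, 0.164, 0.986, -0.0]
contact_force: [0.4, -0.1, -0.6]
width: 0.0127
```

Emit:
step_arm(
  moves=[-0.07,-0.06,0,0,1,-0.14,-0.12,0,0,1,-0.21,-0.18,0,0,1,-0.28,-0.24,0,0,1,-0.33,-0.29,0,0,1],
)

```text
clock: 1.1
position: [0.4217, 0.1467, 0.2601]
ee_rot: [0.0, 0.164, 0.986, -0.0]
contact_force: [0.6, 0.3, 0.1]
width: -0.0004
```

```bash
cat > tgt.py <<'E'
from h import *
import sys
mid=np.array([float(sys.argv[1]),float(sys.argv[2])]);zt=float(sys.argv[3]); yaw=np.radians(float(sys.argv[4])); u=[-np.cos(yaw),-np.sin(yaw),0]
s=manip.get_state(); w,x,y,z=s['ee_rot']; M=R.from_quat([x,y,z,w]).as_matrix()
print('t',s['clock'],'pos',np.round(s['position'],4),'w',s['width'],'F',np.round(s['contact_force'],2),'tilt',M[:,2].round(4))
print('shift/.5',(M.T@(np.array([*mid,zt])-s['position'])/.5).round(4),'twist/pi',np.arctan2(*(M.T@u)[[1,0]])/np.pi)
E
python3 tgt.py 0.5285 -0.086 0.26 -18.4
```

```text
t 1.1 pos [0.4217 0.1467 0.2601] w -0.00036828653614650074 F [0.6  0.25 0.06] tilt [ 3.e-04 -5.e-04 -1.e+00]
shift/.5 [-0.3529 -0.371   0.0005] twist/pi -0.002800479476137518
```

Emit:
step_arm(
  moves=[-0.06,-0.065,0,0,1,-0.12,-0.13,0,0,1,-0.18,-0.195,0,0,1,-0.24,-0.26,0,0,1,-0.3,-0.32,0,0,1],
)

```text
clock: 1.6
position: [0.5111, -0.0528, 0.26]
ee_rot: [-0.0, 0.164, 0.986, 0.0]
contact_force: [0.4, 0.5, -0.1]
width: -0.0
```

```bash
python3 - <<'E'
from h import *
f,K,Rc,o=cam('wrist'); cv2.imwrite('pics/w1.png',f); np.savez('w1',K=K,R=Rc,o=o)
E
python3 tgt.py 0.5285 -0.086 0.23 -18.4
```

```text
t 1.65 pos [ 0.515  -0.0591  0.2597] w -0.0003297671361619461 F [ 4.22 -4.91  0.4 ] tilt [ 0.0031 -0.0069 -1.    ]
shift/.5 [-0.0428 -0.0418  0.0599] twist/pi -0.003556013120686752
```

View pics/w1.png

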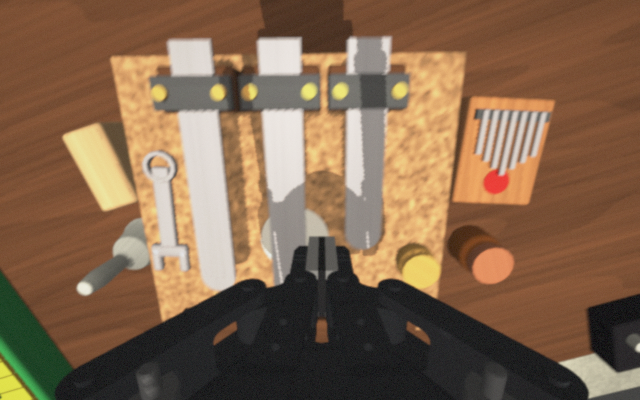

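The wrist view shows the long tongue in the middle (columns 265–305, clamp front edge near row 108) with the closed fingertips near (322,245). The tips are still slightly off to the short-tongue side. I'll move over it and measure again once the arm is at rest.

Emit:
step_arm(
  moves=[-0.04,-0.04,0.03,-0.003,1,-0.04,-0.04,0.03,-0.003,1,-0.04,-0.04,0.03,-0.003,1,-0.04,-0.04,0.03,-0.003,1,-0.04,-0.04,0.03,-0.003,1],
)

```text
clock: 2.15
position: [0.5232, -0.0753, 0.2458]
ee_rot: [0.0, 0.158, 0.987, 0.0]
contact_force: [-0.2, 0.7, -0.9]
width: -0.0005
```

```bash
python3 - <<'E'
from h import *
f,K,Rc,o=cam('wrist'); np.savez('w2',K=K,R=Rc,o=o,f=f)
hsv=cv2.cvtColor(f,cv2.COLOR_BGR2HSV)
# project estimate of midline & fingertip
for t in (0,30,60,100,130):
    a=np.radians(-18.4); p=[.5285-(100-t)/1000*np.cos(a),-.086-(100-t)/1000*np.sin(a),.157]; q=proj(K,Rc,o,p); print(t,q.round(1)); cv2.circle(f,tuple(int(v) for v in q),2,(0,0,255),-1)
cv2.imwrite('pics/w2.png',f)
E
python3 tgt.py 0.5285 -0.086 0.23 -18.4
```

```text
0 [308.8  81.5]
30 [309.2 126. ]
60 [309.5 167.1]
100 [309.9 217.2]
130 [310.2 251.6]
t 2.2 pos [ 0.5233 -0.0753  0.2458] w 0.00042383976754848367 F [-0.79 -0.39  0.07] tilt [ 8.e-04  1.e-04 -1.e+00]
shift/.5 [-0.0165 -0.017   0.0317] twist/pi 0.000993428723602704
```

View pics/w2.png

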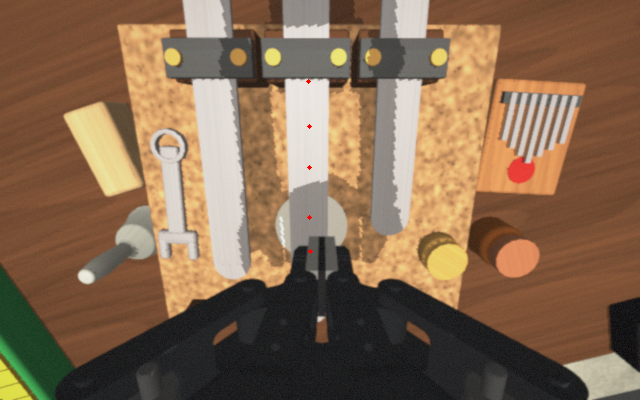

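The projected midline (red dots, column 309) lies within about 1–2 px of the tongue's centre, and the predicted clamp edge (row 81.5) matches the visible one. I'll centre over it and go down to just above the tongue.

Emit:
step_arm(
  moves=[-0.02,-0.019,0,0,1,-0.02,-0.019,0.06,0,1,-0.02,-0.019,0.12,0,1,-0.02,-0.019,0.13,0,1,-0.02,-0.019,0.13,0,1],
)

```text
clock: 2.7
position: [0.5299, -0.0886, 0.1798]
ee_rot: [-0.001, 0.159, 0.987, 0.0]
contact_force: [0.5, -0.2, 0.2]
width: -0.0002
```

Emit:
step_arm(
  moves=[0,0,0,0,1,0,0,0,0,1],
)

```text
clock: 2.9
position: [0.5312, -0.0888, 0.1819]
ee_rot: [0.002, 0.159, 0.987, -0.0]
contact_force: [0.3, 0.5, 0.0]
width: 0.0
```

```bash
python3 tgt.py 0.528 -0.087 0.155 -18.4; python3 - <<'E'
from h import *
f,K,Rc,o=cam('scene'); cv2.imwrite('pics/s2.png',f)
g=cv2.resize(f[140:330,110:380],None,fx=2.9,fy=2.9,interpolation=cv2.INTER_CUBIC); cv2.imwrite('pics/s2c.png',g)
E
```

```text
t 2.9 pos [ 0.5312 -0.0888  0.1819] w 4.330940896415789e-06 F [0.33 0.47 0.01] tilt [ 3.2e-03 -9.0e-04 -1.0e+00]
shift/.5 [0.0074 0.0014 0.0538] twist/pi 0.0006346814974672841
```

View pics/s2c.png

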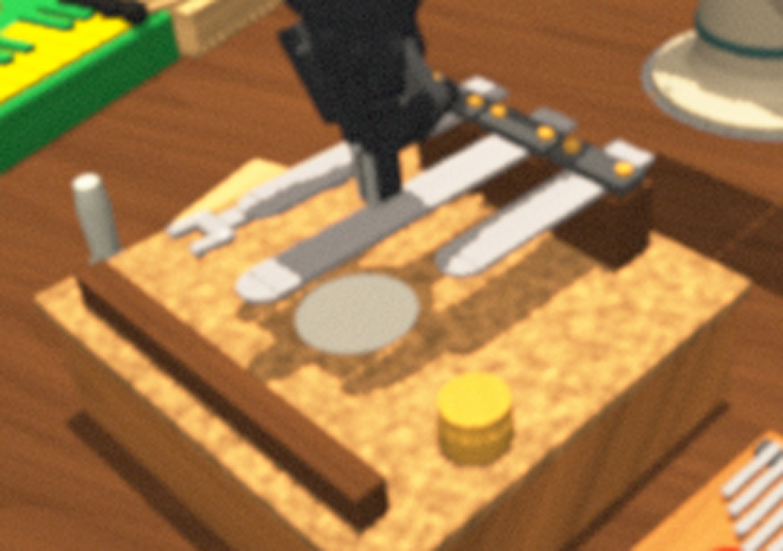

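The crop shows the closed tips just above the long tongue near mid-span, clear of the other two. Now I'll press slowly, watching the force.

Emit:
step_arm(
  moves=[0.002,0.001,0.006,0,1,0.002,0.001,0.012,0,1,0.002,0.001,0.018,0,1,0.002,0.001,0.024,0,1,0.002,0.001,0.03,0,1],
)

```text
clock: 3.45
position: [0.5291, -0.0876, 0.1653]
ee_rot: [-0.0, 0.159, 0.987, 0.0]
contact_force: [-0.9, 0.7, 4.2]
width: -0.0003
```

Emit:
step_arm(
  moves=[0,0,0.004,0,1,0,0,0.008,0,1,0,0,0.012,0,1,0,0,0.012,0,1,0,0,0.012,0,1],
)

```text
clock: 3.95
position: [0.5288, -0.0875, 0.1598]
ee_rot: [-0.0, 0.159, 0.987, 0.0]
contact_force: [-2.4, 0.9, 7.7]
width: 0.0
```

```bash
cat > tip.py <<'E'
from h import *
import sys
f,K,Rc,o=cam('scene'); cv2.imwrite(f'pics/{sys.argv[1]}.png',f)
a=np.radians(-18.4); u=np.array([np.cos(a),np.sin(a)]); c=np.array([.528,-.087])-.1*u
for t in (0,.08,.10,.12,.14,.16,.18): print(t,proj(K,Rc,o,[*(c+.2*np.cos(t)*u),.157-.2*np.sin(t)]).round(1), 'at150',proj(K,Rc,o,[*(c+.15*np.cos(t)*u),.157-.15*np.sin(t)]).round(1))
g=cv2.resize(f[200:290,150:290],None,fx=5.6,fy=5.6,interpolation=cv2.INTER_CUBIC)
old=cv2.imread('pics/s2.png'); 
def tiprow(f):
    h=cv2.cvtColor(f,cv2.COLOR_BGR2HSV); m=((h[...,1]<55)&(h[...,2]>110)).astype(np.uint8); m=cv2.morphologyEx(m,cv2.MORPH_OPEN,np.ones((3,3),np.uint8)); m[:195]=0;m[275:]=0;m[:,:180]=0;m[:,250:]=0
    n,l,st,_=cv2.connectedComponentsWithStats(m); return [s.tolist() for s in st[1:] if s[4]>30]
print('before',tiprow(old),'now',tiprow(f)); cv2.imwrite(f'pics/{sys.argv[1]}c.png',g)
E
python3 tip.py s3; python3 tgt.py 0.528 -0.087 0.1577 -18.4
```

```text
0 [193.2 241.2] at150 [219.6 226.3]
0.08 [195.3 249. ] at150 [220.8 232.1]
0.1 [195.9 250.8] at150 [221.2 233.4]
0.12 [196.6 252.6] at150 [221.6 234.8]
0.14 [197.2 254.4] at150 [222.  236.1]
0.16 [198.  256.1] at150 [222.5 237.4]
0.18 [198.7 257.7] at150 [222.9 238.6]
before [[180, 195, 53, 32, 536], [235, 195, 4, 11, 35], [192, 204, 58, 40, 748], [213, 236, 37, 25, 757]] now [[180, 195, 51, 32, 517], [195, 211, 55, 50, 1452]]
t 4.0 pos [ 0.5289 -0.0875  0.1599] w 5.109972659008812e-05 F [-2.46  0.83  7.98] tilt [-4.e-04  3.e-04 -1.e+00]
shift/.5 [0.0019 0.0004 0.0043] twist/pi 0.0006143457310977901
```

View pics/s3c.png

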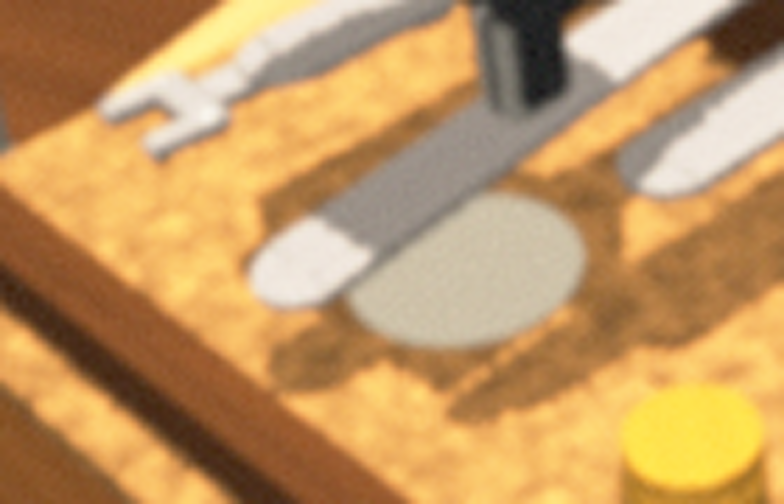

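The crop shows the tongue tip bent down, with its left extreme near full-image (194,248) and lower edge near (202,254). I'll measure the shift from the rest picture at subpixel level.

```bash
cat > shift.py <<'E'
import cv2,numpy as np,sys
from scipy.ndimage import map_coordinates as mc
# the tip's rim moves ~ along the vector v per rad (from projection); read rim crossing of saturation along v
S=[cv2.GaussianBlur(cv2.cvtColor(cv2.imread(f'pics/{n}.png'),cv2.COLOR_BGR2HSV)[...,1].astype(float),(3,3),0) for n in('s2',sys.argv[1])]
v=np.array([.30,.954]); t=np.arange(0,45,.1); out=[]
for x0 in np.arange(190,206,1.):
    r=[]
    for s in S:
        p=mc(s,[225+t*v[1],x0+t*v[0]],order=1)
        low=np.where(p<65)[0]; r.append(t[low[-1]] if len(low) else np.nan)
    out.append((x0,*np.round(r,1),round(r[1]-r[0],1)))
print(*out,sep='\n')
E
python3 shift.py s3
```

```text
(np.float64(190.0), np.float64(19.3), np.float64(30.5), np.float64(11.2))
(np.float64(191.0), np.float64(19.5), np.float64(30.6), np.float64(11.1))
(np.float64(192.0), np.float64(19.5), np.float64(30.6), np.float64(11.1))
(np.float64(193.0), np.float64(19.4), np.float64(30.6), np.float64(11.2))
(np.float64(194.0), np.float64(19.4), np.float64(30.5), np.float64(11.1))
(np.float64(195.0), np.float64(19.3), np.float64(30.4), np.float64(11.1))
(np.float64(196.0), np.float64(19.2), np.float64(30.3), np.float64(11.1))
(np.float64(197.0), np.float64(19.1), np.float64(30.1), np.float64(11.0))
(np.float64(198.0), np.float64(18.8), np.float64(29.8), np.float64(11.0))
(np.float64(199.0), np.float64(18.4), np.float64(29.5), np.float64(11.1))
(np.float64(200.0), np.float64(18.0), np.float64(29.0), np.float64(11.0))
(np.float64(201.0), np.float64(17.6), np.float64(28.6), np.float64(11.0))
(np.float64(202.0), np.float64(17.2), np.float64(28.3), np.float64(11.1))
(np.float64(203.0), np.float64(16.8), np.float64(28.4), np.float64(11.6))
(np.float64(204.0), np.float64(30.2), np.float64(30.2), np.float64(0.0))
(np.float64(205.0), np.float64(32.6), np.float64(32.6), np.float64(0.0))
```

The rim moved 11.1 px, which gives about 0.11 rad. That matches the height reading (tips 11 mm below rest), so another 4 mm or so is needed.

Emit:
step_arm(
  moves=[0,0,0.002,0,1,0,0,0.004,0,1,0,0,0.006,0,1,0,0,0.007,0,1,0,0,0.007,0,1],
)

```text
clock: 4.5
position: [0.5286, -0.0874, 0.1566]
ee_rot: [-0.0, 0.159, 0.987, 0.0]
contact_force: [-3.2, 1.8, 9.3]
width: -0.0005
```

```bash
python3 tip.py s4|tail -1; python3 shift.py s4|sed -n 3,9p; python3 tgt.py 0.528 -0.087 0.1555 -18.4
```

```text
before [[180, 195, 53, 32, 536], [235, 195, 4, 11, 35], [192, 204, 58, 40, 748], [213, 236, 37, 25, 757]] now [[180, 195, 51, 32, 521], [196, 218, 54, 43, 1381]]
(np.float64(192.0), np.float64(19.5), np.float64(34.0), np.float64(14.5))
(np.float64(193.0), np.float64(19.4), np.float64(34.1), np.float64(14.7))
(np.float64(194.0), np.float64(19.4), np.float64(34.1), np.float64(14.7))
(np.float64(195.0), np.float64(19.3), np.float64(33.9), np.float64(14.6))
(np.float64(196.0), np.float64(19.2), np.float64(33.6), np.float64(14.4))
(np.float64(197.0), np.float64(19.1), np.float64(33.2), np.float64(14.1))
(np.float64(198.0), np.float64(18.8), np.float64(32.9), np.float64(14.1))
t 4.55 pos [ 0.5286 -0.0874  0.1566] w -0.00014782492531299274 F [-2.75  1.42 10.28] tilt [-9.e-04  4.e-04 -1.e+00]
shift/.5 [0.0013 0.0003 0.0023] twist/pi 0.0006261318093697977
```

0.147 rad now. I'll press about 0.9 mm more, then hold for over 2 s.

Emit:
step_arm(
  moves=[0,0,0.001,0,1,0,0,0.0018,0,1,0,0,0.0018,0,1,0,0,0.0018,0,1,0,0,0.0018,0,1],
)

```text
clock: 5.05
position: [0.5285, -0.0873, 0.1558]
ee_rot: [-0.001, 0.159, 0.987, 0.0]
contact_force: [-3.6, 1.0, 8.9]
width: -0.0
```

```bash
python3 tip.py s5|tail -1; python3 shift.py s5|sed -n 1,10p; python3 tgt.py 0.528 -0.087 0.1555 -18.4
```

```text
before [[180, 195, 53, 32, 536], [235, 195, 4, 11, 35], [192, 204, 58, 40, 748], [213, 236, 37, 25, 757]] now [[180, 195, 51, 32, 516], [197, 218, 53, 43, 1365]]
(np.float64(190.0), np.float64(19.3), np.float64(34.2), np.float64(14.9))
(np.float64(191.0), np.float64(19.5), np.float64(34.6), np.float64(15.1))
(np.float64(192.0), np.float64(19.5), np.float64(34.8), np.float64(15.3))
(np.float64(193.0), np.float64(19.4), np.float64(34.8), np.float64(15.4))
(np.float64(194.0), np.float64(19.4), np.float64(34.7), np.float64(15.3))
(np.float64(195.0), np.float64(19.3), np.float64(34.5), np.float64(15.2))
(np.float64(196.0), np.float64(19.2), np.float64(34.2), np.float64(15.0))
(np.float64(197.0), np.float64(19.1), np.float64(33.9), np.float64(14.8))
(np.float64(198.0), np.float64(18.8), np.float64(33.5), np.float64(14.7))
(np.float64(199.0), np.float64(18.4), np.float64(33.0), np.float64(14.6))
t 5.1 pos [ 0.5285 -0.0874  0.1559] w 0.0002796545326389059 F [-3.48  0.77  9.47] tilt [-9.e-04  4.e-04 -1.e+00]
shift/.5 [0.0012 0.0004 0.0007] twist/pi 0.0006210291220906215
```

View pics/s5c.png

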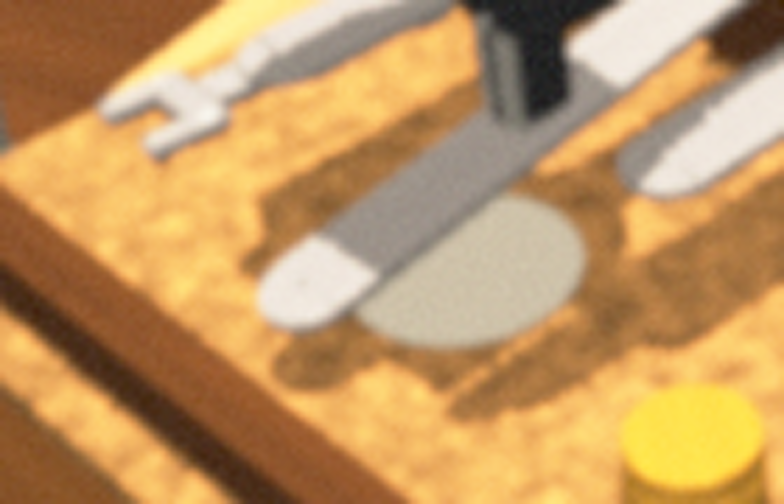

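The tip rim is now near (202,258) and has moved about 15.1 px, so roughly 0.155 rad at about 9.2 N. The tip is level with the rail, so I'll hold.

Emit:
step_arm(
  moves=[0,0,0,0,1,0,0,0,0,1,0,0,0,0,1,0,0,0,0,1,0,0,0,0,1],
)

```text
clock: 5.6
position: [0.5285, -0.0874, 0.1559]
ee_rot: [-0.001, 0.159, 0.987, 0.0]
contact_force: [-4.3, 0.5, 9.2]
width: -0.0
```

Emit:
step_arm(
  moves=[0,0,0,0,1,0,0,0,0,1,0,0,0,0,1,0,0,0,0,1,0,0,0,0,1],
)

```text
clock: 6.1
position: [0.5285, -0.0874, 0.1559]
ee_rot: [-0.0, 0.159, 0.987, 0.0]
contact_force: [-3.7, 0.7, 9.9]
width: 0.0001
```

Emit:
step_arm(
  moves=[0,0,0,0,1,0,0,0,0,1,0,0,0,0,1,0,0,0,0,1,0,0,0,0,1],
)

```text
clock: 6.6
position: [0.5284, -0.0873, 0.1559]
ee_rot: [-0.001, 0.159, 0.987, 0.0]
contact_force: [-4.2, 0.8, 9.8]
width: 0.0002
```

Emit:
step_arm(
  moves=[0,0,0,0,1,0,0,0,0,1,0,0,0,0,1,0,0,0,0,1,0,0,0,0,1],
)

```text
clock: 7.1
position: [0.5285, -0.0874, 0.1559]
ee_rot: [-0.0, 0.159, 0.987, 0.0]
contact_force: [-3.8, 1.8, 9.0]
width: -0.0002
```

Emit:
step_arm(
  moves=[0,0,0,0,1,0,0,0,0,1,0,0,0,0,1,0,0,0,0,1,0,0,0,0,1],
)

```text
clock: 7.6
position: [0.5285, -0.0874, 0.1559]
ee_rot: [-0.0, 0.159, 0.987, 0.0]
contact_force: [-3.8, 0.6, 9.9]
width: -0.0001
```

Emit:
step_arm(
  moves=[0,0,-0.02,0,1,0,0,-0.05,0,1,0,0,-0.1,0,1,0,0,-0.15,0,1,0,0,-0.18,0,1],
)

```text
clock: 8.1
position: [0.53, -0.0879, 0.2465]
ee_rot: [0.001, 0.159, 0.987, -0.0]
contact_force: [0.5, -0.1, 0.0]
width: 0.0002
```

Emit:
step_arm(
  moves=[0,0,0,0,1,0,0,0,0,1,0,0,0,0,1,0,0,0,0,1,0,0,0,0,1],
)

```text
clock: 8.6
position: [0.5288, -0.0875, 0.2439]
ee_rot: [-0.001, 0.159, 0.987, 0.0]
contact_force: [-0.5, 0.1, -0.1]
width: 0.0001
```

```bash
python3 tip.py s6|tail -1; python3 shift.py s6|sed -n 1,10p; python3 tgt.py 0.528 -0.087 0.1555 -18.4
```

```text
before [[180, 195, 53, 32, 536], [235, 195, 4, 11, 35], [192, 204, 58, 40, 748], [213, 236, 37, 25, 757]] now [[180, 195, 59, 32, 543], [192, 204, 58, 40, 742], [213, 236, 37, 25, 756]]
(np.float64(190.0), np.float64(19.3), np.float64(19.3), np.float64(0.0))
(np.float64(191.0), np.float64(19.5), np.float64(19.5), np.float64(0.0))
(np.float64(192.0), np.float64(19.5), np.float64(19.5), np.float64(0.0))
(np.float64(193.0), np.float64(19.4), np.float64(19.4), np.float64(0.0))
(np.float64(194.0), np.float64(19.4), np.float64(19.4), np.float64(0.0))
(np.float64(195.0), np.float64(19.3), np.float64(19.3), np.float64(0.0))
(np.float64(196.0), np.float64(19.2), np.float64(19.2), np.float64(0.0))
(np.float64(197.0), np.float64(19.1), np.float64(19.1), np.float64(0.0))
(np.float64(198.0), np.float64(18.8), np.float64(18.8), np.float64(0.0))
(np.float64(199.0), np.float64(18.4), np.float64(18.5), np.float64(0.1))
t 8.65 pos [ 0.5289 -0.0876  0.2442] w 7.810456500370911e-05 F [-0.02 -0.63 -0.36] tilt [-1.3e-03  5.0e-04 -1.0e+00]
shift/.5 [0.0019 0.0005 0.1773] twist/pi 0.0006062739885870714
```

View pics/s6.png

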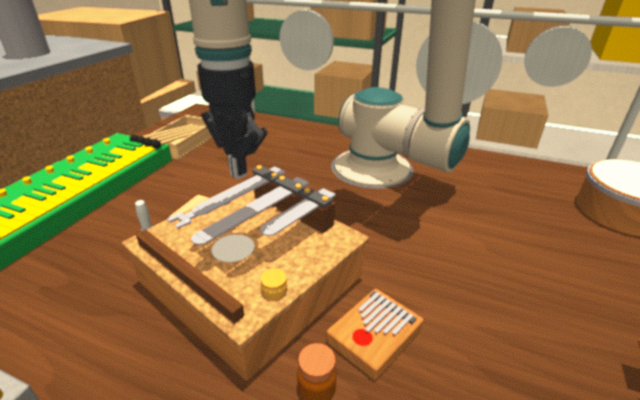

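The gripper is clear above the box, and the long tongue's tip is back at its rest pixels near (193,241). Nothing else looks moved.

```bash
python3 -c "
from h import *
print(job.sign_off())"
```

```text
the job is handed in; nothing more can be done
None
```

The spring test is done and handed in at about 8.7 s. I pressed the longest (centre) tongue with closed fingertips at mid-span until its tip was about level with the rail. I held it there for more than 2.5 s, then lifted off.

- **Bend:** the scene camera showed the tip down by about 0.155 rad, against 0.16 for exactly level. During the hold the fingertips stayed at the same height to within 0.1 mm.
- **Force:** the wrist read 9–10 N instead of the nominal 8 N, plus about 4 N sideways from friction. I think the extra force comes from the fingertips bearing on their clamp-side edge, or from a slightly stiffer spring. I went by the tip level rather than the force.
- **After release:** the tip is back at its rest position to within 0.1 px, the contact force is about zero, and the gripper is about 70 mm above the tongues. The other two tongues were not pressed and look unmoved.

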